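Park the compressor just past compression and hang its guard

ROBOT

A 6-joint arm with a two-finger parallel gripper is mounted at the origin on the work surface. World frame = base frame: x ahead of the robot, y to its left, z up, the work surface at z = 0. Lengths are in m, angles in rad, forces in N, time in s.
With the tool pointing down it reaches from about 0.35 to 0.975 m from the base axis. Payload 4.9 kg.
Tool frame: the origin (TCP) lies at the very end of the fingers, on their centre line; the grasp point (between the pads) lies 19 mm behind it; z points along the fingers, x is the direction in which the jaws open and shut, and the axes are right-handed (so a half turn about z gives the same grasp; the last joint's range is limited). The gripper opens to 85 mm and grips with 20 to 120 N. Pads are 22 mm wide; open, the fingers measure 114 mm over their backs; the gripper's body (76 mm by 85 mm) begins 54 mm behind the grasp point. The pads swing forward as they close: fully open they stand 13 mm farther back than shut.
Start: joints at [-1.348, 0.053, 1.613, -0, 1.476, -0.119], TCP at [0.209, -0.589, 0.231] pointing down, gripper open.
Joint ranges: [-3.01, 3.01], [-1.01, 2.22], [0.06, 2.58], [-1.02, 4.17], [0.09, 2.62], [-3.14, 3.14]. Speed limits (rad/s): [2.57, 2.57, 3.14, 3.14, 3.14, 3.14].

INTERFACE

Orientations are given as a unit quaternion [w, x, y, z].
In Python, from plant import manip, imaging gives the robot as it stands.
- The arm moves only by the shell command python3 -m pendant 'ROWS'. ROWS is JSON, a list that holds one entry, the list of rows, each a list of 7 numbers: the turn, a rotation vector about the world's x, y, z in units of pi rad (1.0 is pi rad), then the shift along the world's x, y, z in units of 250 mm (1.0 is 250 mm), then the opening, from 0 (shut) to 1 (fully open). In form: [[[ax, ay, az, tx, ty, tz, claw], ...]]. A call has 1 to 20 rows; each row shifts and turns the commanded pose from where the row before left it; what a row does not reach is not made up. A row lasts 1/8 s, in which the tool goes at most 62.5 mm and 10.7 degrees, less where a joint would pass 70% of its speed; a pose out of reach is approached as far as the arm can. A call with a number of a shift or a turn outside -1 to 1 is refused whole. A call with a gripper value outside its range is refused whole. The fingers move at their own pace and stop on an object; the grip force is fixed at half the most. Time passes only in rows, so rows that do not move let the fingers close. It gives the time, the measured TCP pose, the force and the opening at its end, in the units of the state.
- manip.state(): the state, without advancing time (a new reading comes with each control period).
- imaging.grab_frame(name): name is "scene" or "top"; returns a dict with "frame" (384x512x3 uint8, blue, green, red), "mtx" (3x3 intrinsics, pixels), "k1" (the pictures are not rectified: a ray, as slopes to the right and down, at radius r is drawn at 1 + k1 r^2 times it, then the intrinsics apply), "world_to_cam" (4x4, takes a point from world to camera coordinates). Camera axes: x right, y down, z forward; pixel columns grow to the right and rows downward; lengths in m; the calibration is good to about 2 mm. A picture is of the moment at which its call begins. There is no depth.
- manip.job_done(): hands the job in, once; it reports no verdict.
The state is a dict: "time": time; "joint_pos": joint angles; "joint_vel": joint speeds; "joint_efforts": joint torques, N m; "tool_pos": TCP position; "tool_rot": TCP orientation; "contact_force": force on the tool from outside, world axes, zero at the start; "ft_torque": the same for the moment, N m; "gripper_width": opening from 0.0 (shut) to 1.0 (fully open).
Only numpy, scipy, OpenCV 4.12 (cv2) and the standard library are available. Lean on these libraries where they do the work, as an engineer would, in place of code of your own. Each camera call takes 0.05 s, during which the arm holds its last target. There are 200 camera calls.

TASK

Park the workshop compressor for service: take the crank handle and pull its flywheel round by hand, anticlockwise seen from above, until the resistance has peaked and fallen away, and leave it standing just past that dead centre without letting it run on. Then hang the loose sheet-metal guard astride the horizontal guard bar, level and clear of the posts, and let go. Leave the other things on the bench where they are.

Things in the scene. Friction and masses are not known exactly. Their poses are not given: they have to be found in the camera images.
- compressor: Bench air compressor, bolted down; origin on the bench straight below the upright flywheel shaft; z up. A finned aluminium cylinder (94 mm across, axis 60 mm high) lies along its +x and ends in a square head 217 mm from the shaft. Base plate 200 x 170 mm. The flywheel on top is a dark disc 200 mm in diameter, upper face 124 mm above the bench.
- flywheel (a joint): Flywheel angle, rad, growing anticlockwise seen from above; starts at -2.1 to -1.2. 0 is dead centre: handle over the cylinder, straight along the compressor's +x. Friction: 5 N at the handle. Compression adds from -1.1 on, most at -0.6 (about 11 N in all), nothing at 0, then pushes onward. Let go at 0 to 0.25 it stays; past 0.35 it runs on, near -0.6 it springs back. Park at about 0.13 (10 mm past).
- handle_mid (a point): Middle of the upright crank handle on the flywheel: a black cylinder 28 mm in diameter and 62 mm tall (from 130 to 192 mm above the bench, its middle 161 mm), 80 mm from the shaft; it spins freely about its own upright axis.
- guard_bar: Fixed steel stand with a horizontal bar: round bar 18 mm in diameter along its own y, its axis 160 mm above the bench, between two posts (22 mm thick) 260 mm apart. Origin on the bench below the middle of the bar; z up.
- guard_bar_mid (a point): Middle of the guard bar, on the bar's axis.
- guard: Loose guard of bent aluminium sheet, 0.15 to 0.31 kg: an upside-down U with a roof-shaped ridge, open below and at both ends; 100 mm long along its y, 50 mm wide over its two flat sides (along x), 84 mm high, sheet 4 mm, 42 mm clear inside. Origin at the centre of its underside. The flat sides reach to 66 mm, the roof rises from there. It starts standing on the bench on its sides.
- guard_ridge (a point): Point inside the guard, under the middle of its ridge, 79 mm above its origin. With the guard hung over the bar it lies straight above the bar's axis, by about 11 mm.
- spray_can: Black spray can, 54 mm in diameter, 180 mm tall, a bystander; origin under its centre.
- oil_bottle: White bottle, 60 mm in diameter, 150 mm tall, a bystander; origin under its centre.
- mallet: Mallet 280 mm long with a wooden handle, lying, a bystander.
- parts_carton: Small cardboard box 120 x 90 x 60 mm, a bystander; origin under its centre.
Things that resemble listed ones, but are neither listed nor needed, are in the scene too. Of the things that look like the guard, take the one that is farthest to the robot's left at the start.

How it is judged:
By the outcome, as a careful person would: the job done as asked, in the order asked, and still so for the second after the job is handed in, with the robot touching nothing.
It also fails if it takes over 69 s, if anything falls off the work surface, if the arm or the gripper's body presses on something with over 40 N, if the wrist force passes 120 N, or if a joint passes its speed limit or range.

## Working session

There is one attempt and no reset: what is moved stays moved. The work goes in short steps, Python scripts to look and compute and a shell command to move; the robot and the scene stay as the last step left them, time stands still between calls to the robot, and variables do not carry over. Pictures are saved under pics/ and viewed, about 8 in all and at most 12, crops included, and the job is handed in when it is done.

```bash
ls; mkdir -p pics; cat > h.py <<'E'
import numpy as np, cv2, json
from plant import manip, imaging
def grab(n,f=None):
    d=imaging.grab_frame(n)
    if f: cv2.imwrite('pics/'+f,d['frame'])
    np.savez('last_%s.npz'%n,**{k:np.array(v) for k,v in d.items()})
    return d
def load(n): return dict(np.load('last_%s.npz'%n))
def ray(d,u,v):
    K=np.array(d['mtx']);T=np.array(d['world_to_cam']);k=float(d['k1'])
    xd=np.array([(u-K[0,2])/K[0,0],(v-K[1,2])/K[1,1]]);x=xd.copy()
    for _ in range(20): x=xd/(1+k*(x@x))
    R=T[:3,:3];t=T[:3,3]
    return -R.T@t, R.T@np.array([x[0],x[1],1])
def onz(d,u,v,z):
    o,r=ray(d,u,v); return o+r*(z-o[2])/r[2]
def proj(d,p):
    K=np.array(d['mtx']);T=np.array(d['world_to_cam']);k=float(d['k1'])
    c=T[:3,:3]@np.array(p)+T[:3,3];x=c[:2]/c[2];x=x*(1+k*(x@x))
    return np.array([K[0,0]*x[0]+K[0,2],K[1,1]*x[1]+K[1,2]])
def tri(d1,p1,d2,p2):
    o1,r1=ray(d1,*p1);o2,r2=ray(d2,*p2)
    s=np.linalg.lstsq(np.c_[r1,-r2],o2-o1,rcond=None)[0]
    a=o1+s[0]*r1;b=o2+s[1]*r2
    return (a+b)/2,np.linalg.norm(a-b)
E
python3 - <<'E'
from h import *
for n in('top','scene'):
    d=grab(n,n+'0.png');big=cv2.resize(d['frame'],(800,600),interpolation=cv2.INTER_CUBIC);cv2.imwrite('pics/%s0b.png'%n,big)
    print(n,ray(d,256,192),d['k1'],np.array(d['mtx'])[0,0])
print(manip.state())
E
```

```text
pics
top (array([ 0.30866948, -0.02109805,  1.65588339]), array([ 0.19571921,  0.02622215, -0.98061834])) -0.00023666514064517798 376.4132729695484
scene (array([1.42169963, 0.12774182, 1.42258805]), array([-0.53671409, -0.07335784, -0.84059858])) -0.060786636344797175 361.24548712647345
{'time': 0.1, 'joint_pos': array([-1.34797645e+00,  5.33261974e-02,  1.61414103e+00, -7.04057630e-06,
        1.47601416e+00, -1.19015905e-01]), 'joint_vel': array([-6.15238298e-05, -1.49189631e-03, -2.62132734e-03, -4.66259551e-04,
       -1.90467555e-03, -1.49440099e-03]), 'joint_efforts': array([ 7.79358579e-04, -3.94903886e+01, -3.71362281e+01, -4.08842948e-05,
        3.93731039e-03,  2.49315440e-05]), 'tool_pos': array([ 0.20937505, -0.58829077,  0.2301734 ]), 'tool_rot': array([-6.29623237e-04,  8.17073027e-01, -5.76533413e-01, -7.03858109e-04]), 'contact_force': array([ 0.21536011,  0.15569597, -0.24941584]), 'ft_torque': array([ 0.01029091, -0.00388277, -0.00670609]), 'gripper_width': 1.0073125555528128}
```

View pics/top0b.png

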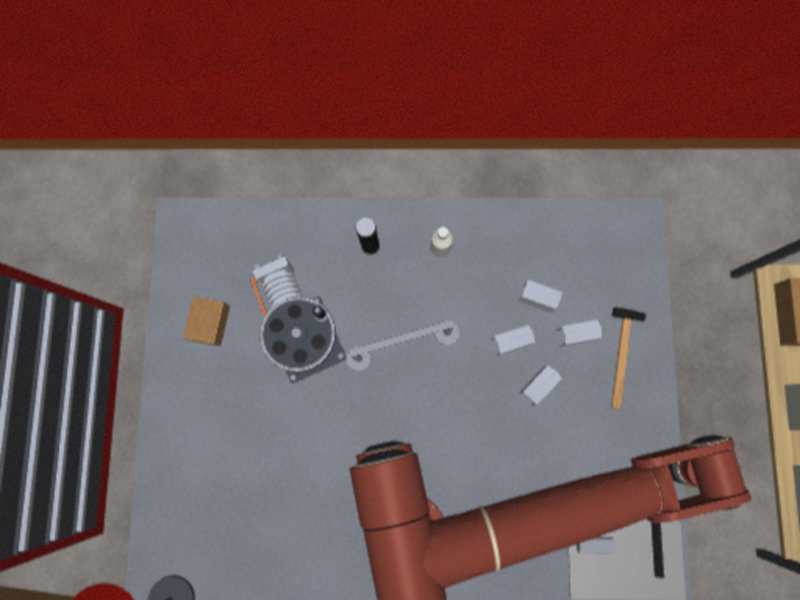

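View pics/scene0b.png

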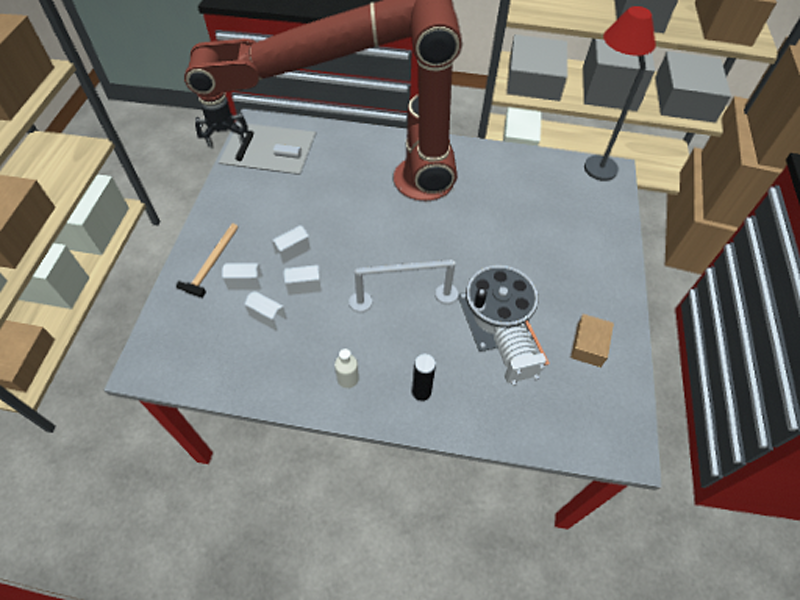

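Top view: up is +x and left is +y. The target guard is at about (514,339) in the enlarged top picture, the bar runs (357,357)–(447,330), the flywheel is at (297,333) and the handle at (319,312). Next I zoom in on these.

```bash
python3 - <<'E'
from h import *
T=load('top')['frame'];S=load('scene')['frame']
c=lambda I,x,y,w,h,W:cv2.resize(I[y:y+h,x:x+w],(W,300),interpolation=cv2.INTER_CUBIC)
a=np.hstack([c(T,155,158,150,92,489),c(T,308,175,91,90,303)])
b=np.hstack([c(S,225,160,130,88,443),c(S,138,140,76,68,335)])
b=cv2.copyMakeBorder(b,0,0,0,a.shape[1]-b.shape[1],cv2.BORDER_CONSTANT)
cv2.imwrite('pics/m1.png',np.vstack([a,b]))
E
```

```text
(no output)
```

View pics/m1.png

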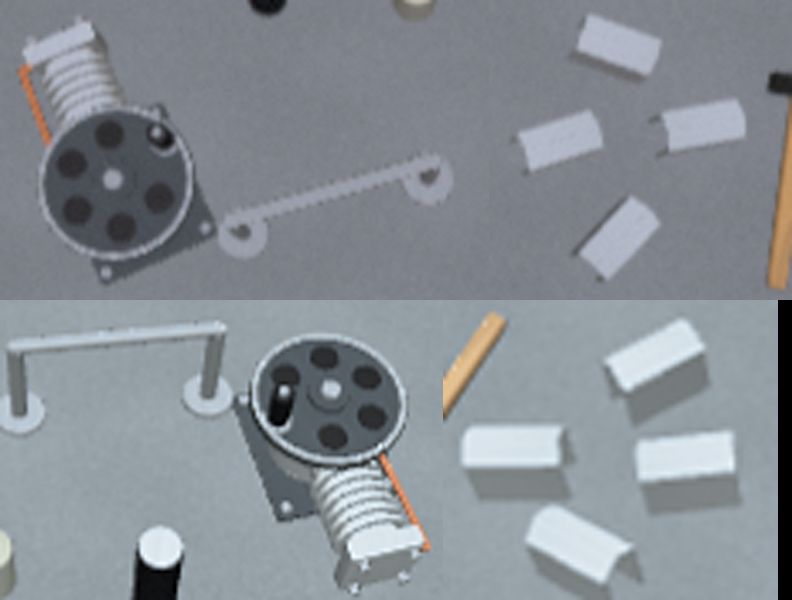

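```bash
python3 - <<'E'
from h import *
t=load('top');s=load('scene')
P=lambda u,v:((u+.5)/3.26-.5+155,(v+.5)/3.26-.5+158)
Q=lambda u,v:((u+.5)/3.408-.5+225,(v-300+.5)/3.409-.5+160)
n=lambda a:np.round(a,4)
print('rim top',n(onz(t,*P(117,180.5),.124)),'scene',n(onz(s,*Q(329,398),.124)))
for a,b in(((117,103),(117,258)),((40,180),(194,180))): print(' dia',np.linalg.norm(onz(t,*P(*a),.124)-onz(t,*P(*b),.124)))
print('hub',tri(t,P(113,180),s,Q(331,390)))
print('handle top',tri(t,P(155,132),s,Q(285,389)))
print('handle top@.192',n(onz(t,*P(155,132),.192)),n(onz(s,*Q(285,389),.192)))
b=[onz(t,*P(*q),.012) for q in((207,229),(107,272),(160,108))];print('bolts',n(b))
d=b[0]-b[1];print('yaw',np.arctan2(d[1],d[0])+np.pi/2); d=b[2]-b[0];print('yaw2',np.arctan2(d[1],d[0]))
print('bases',n(onz(t,*P(242,237),.004)),n(onz(t,*P(428,180),.004)),n(onz(s,*Q(19,413),.004)),n(onz(s,*Q(209,396),.004)))
print('bar',n(onz(t,*P(225,218),.16)),n(onz(t,*P(440,158),.16)),n(onz(s,*Q(15,345),.16)),n(onz(s,*Q(222,328),.16)))
for name,d,(x0,y0,w,h) in(('top',t,(308,175,91,90)),('scene',s,(138,140,76,68))):
    g=cv2.cvtColor(d['frame'],cv2.COLOR_BGR2GRAY)
    sub=cv2.resize(g[y0:y0+h,x0:x0+w],None,fx=4,fy=4,interpolation=cv2.INTER_CUBIC)
    th,m=cv2.threshold(sub,0,255,cv2.THRESH_OTSU);print(name,th)
    if name=='top': m=(sub>155).astype(np.uint8)*255
    cs=cv2.findContours(m,cv2.RETR_EXTERNAL,cv2.CHAIN_APPROX_NONE)[0]
    for c in cs:
        if cv2.contourArea(c)<800: continue
        bx=(cv2.boxPoints(cv2.minAreaRect(c))+.5)/4-.5+[x0,y0]
        w3=np.array([onz(d,*q,.07) for q in bx]);e=[w3[1]-w3[0],w3[2]-w3[1]];L=[np.linalg.norm(x) for x in e];v=e[np.argmax(L)]
        print(name,'c',n(w3.mean(0)),'L',n(L),'yaw long',np.arctan2(v[1],v[0])%np.pi, n(bx.mean(0)))
for y in range(174,190,3): print(g.shape and cv2.cvtColor(t['frame'],cv2.COLOR_BGR2GRAY)[y+30,310:345:2])
E
```

```text
rim top [0.5253 0.2888 0.124 ] scene [0.5234 0.2889 0.124 ]
 dia 0.19783622005864038
 dia 0.19510197117145672
hub (array([0.52334943, 0.28921868, 0.14231881]), np.float64(0.0018662825020949224))
handle top (array([0.5736449 , 0.22771987, 0.2019412 ]), np.float64(0.003239666510791163))
handle top@.192 [0.5753 0.2311 0.192 ] [0.5671 0.2269 0.192 ]
bolts [[0.4757 0.1876 0.012 ]
 [0.4174 0.3202 0.012 ]
 [0.6416 0.2563 0.012 ]]
yaw 0.4142761500331935
yaw2 0.39290430880449967
bases [0.4659 0.141  0.004 ] [ 0.5446 -0.1103  0.004 ] [ 0.5419 -0.1135  0.004 ] [0.4673 0.1391 0.004 ]
bar [0.4743 0.1471 0.16  ] [ 0.5498 -0.1168  0.16  ] [ 0.5398 -0.1129  0.16  ] [0.4657 0.1415 0.16  ]
top 153.0
top c [ 0.3978 -0.3616  0.07  ] L [0.1021 0.0507] yaw long 2.388342061887497 [347.2076 245.7342]
top c [ 0.521  -0.2902  0.07  ] L [0.102  0.0512] yaw long 1.8877546582003117 [329.3046 216.3816]
top c [ 0.5415 -0.4734  0.07  ] L [0.1032 0.0509] yaw long 1.7598175972304904 [372.4998 211.7646]
top c [ 0.6446 -0.368   0.07  ] L [0.0512 0.1023] yaw long 1.211485425353842 [346.7737 187.8723]
scene 186.0
scene c [ 0.6412 -0.3729  0.07  ] L [0.0542 0.1114] yaw long 1.2284596721293135 [167.8165 194.5201]
scene c [ 0.5179 -0.2924  0.07  ] L [0.1032 0.0526] yaw long 1.8850871120996004 [192.5575 174.8287]
scene c [ 0.5388 -0.4762  0.07  ] L [0.1052 0.0516] yaw long 1.7507457480188635 [152.875 172.625]
scene c [ 0.3911 -0.3609  0.07  ] L [0.1054 0.0552] yaw long 2.3928867797373576 [185.609  151.5952]
[131 130 130 127 128 128 129 130 128 130 131 129 127 130 131 130 129 131]
[132 132 132 132 129 132 130 127 132 127 129 130 128 132 136 131 129 131]
[131 130 129 130 131 130 129 129 134 141 156 168 180 183 180 143 129 130]
[132 131 129 131 139 150 168 181 183 184 181 185 182 183 182 179 131 131]
[133 131 120 134 185 185 184 186 184 184 180 179 183 183 184 181 135 128]
[130 132 131 133 150 185 186 185 184 185 185 182 185 183 170 159 139 129]
```

```bash
python3 -m pendant '[[[0,0,0.03,0.073,0.163,0.012,1],[0,0,0.03,0.073,0.163,0.012,1],[0,0,0.03,0.073,0.163,0.012,1],[0,0,0.03,0.073,0.163,0.012,1],[0,0,0.03,0.073,0.163,0.012,1],[0,0,0.03,0.073,0.163,0.012,1],[0,0,0.03,0.073,0.163,0.012,1],[0,0,0.03,0.073,0.163,0.012,1],[0,0,0.03,0.073,0.163,0.012,1],[0,0,0.03,0.073,0.163,0.012,1],[0,0,0.03,0.073,0.163,0.012,1],[0,0,0.03,0.073,0.163,0.012,1],[0,0,0.03,0.073,0.163,0.012,1],[0,0,0.03,0.073,0.163,0.012,1],[0,0,0.03,0.073,0.163,0.012,1],[0,0,0.03,0.073,0.163,0.012,1],[0,0,0.03,0.073,0.163,0.012,1],[0,0,0.03,0.073,0.163,0.012,1],[0,0,0.03,0.073,0.163,0.012,1],[0,0,0.03,0,0,0,1]]]'
python3 - <<'E'
from h import *
from scipy.spatial.transform import Rotation as R
t=load('top');s=load('scene')
w=np.array(manip.state()['tool_rot']);x=R.from_quat(w[[1,2,3,0]]).as_matrix();print('jaw',np.arctan2(x[1,0],x[0,0]),x[:,2])
# head: top edge ends, crop px
P=lambda u,v:((u+.5)/3.26-.5+155,(v+.5)/3.26-.5+158)
for z in(.09,.107):
  m=(onz(t,*P(24,50),z)+onz(t,*P(95,28),z))/2;d=m-[.524,.289,z];print('head yaw',np.arctan2(d[1],d[0]),np.hypot(d[0],d[1]))
# black handle mask in both
for n,d in(('top',t),('scene',s)):
  g=cv2.cvtColor(d['frame'],cv2.COLOR_BGR2GRAY)
  for z in(.13,.192): print(n,z,proj(d,[.573,.227,z]).round(1))
  u,v=proj(d,[.573,.227,.161]).astype(int);print(g[v-8:v+9,u-8:u+9])
E
```

```text
time: 2.6
tool_pos: [0.5565, 0.1878, 0.2874]
tool_rot: [-0.0, 0.946, 0.325, -0.001]
contact_force: [0.2, -0.7, -0.2]
gripper_width: 1.001
jaw 0.6624552486562891 [-1.40077421e-03  1.57859462e-04 -9.99999006e-01]
head yaw 0.4338341454756555 0.21403147963243102
head yaw 0.42388101661978284 0.20818184213768257
top 0.13 [205.7 201.4]
top 0.192 [203.2 198.7]
[[142 135 145 164 143 135 150 140  93  85 112 132 133 134 132 131 131]
 [ 90  92 118 140 136 148 151 142 100  81  95 129 133 133 134 134 133]
 [ 81  79  86  92 101 120 139 144 107 105 104 128 132 133 133 135 134]
 [ 81  80  77  79  78  80  94 106 100 121 115 117 130 131 132 135 134]
 [ 81  80  82  80  69  61  84  92  66  87 116 120 121 132 133 132 134]
 [ 80  81  81  77  51  69 123 132  83  59  83 118 118 119 131 132 133]
 [ 78  78  80  75  53  90 146 149  98  57  44  82 115 114 124 132 133]
 [ 80  80  81  79  52  87 129 126  84  56  30  44  94 129 114 129 134]
 [ 83  79  83  81  57  51  75  78  57  41  23  35  88 149 136 120 133]
 [ 80  82  80  80  72  54  50  47  45  24  17  29  80 148 160 116 126]
 [ 82  82  81  80  78  83  66  46  
[... 1021 characters left out ...]
110  92  86  37  12  15  20  23  20  21  86  94  94  94  94]
 [157 203 115  91  77  28  11  14  13  13  12  27  93  95  94  93  94]
 [ 78 195 142 113  73  24  12  15  18  17   9  58  95  95  93  93  94]
 [ 42 202 190 165  83  23  13  14  15  12   5  84  96  95  94  94  93]
 [ 51 139 197 202  83  11  12  16  16  10  38 132 100  95  95  94  94]
 [ 65  48 185 209 110  27  12  12  11   1 126 137  98  94  95  94  94]
 [ 87  57 114 205 183 101  25   0   0  76 188 134  95  93  95  96  96]
 [ 96  71  37 151 192 179 171 131 166 180 180 115  93  94  94  96  96]
 [ 95  86  60  68 148 201 182 158 177 157 122  94  93  94  95  94  95]
 [ 93  96  87  53  81 165 185 157 122  94  90  91  92  94  95  95  95]]
```

```bash
python3 -m pendant '[[[0,0,0,0.068,0.159,0,1],[0,0,0,0,0,-0.1,1],[0,0,0,0,0,-0.15,1],[0,0,0,0,0,-0.15,1],[0,0,0,0,0,-0.15,1],[0,0,0,0,0,0,1],[0,0,0,0,0,0,1]]]'; python3 - <<'E'
from h import *
t=grab('top');s=grab('scene')
c=lambda I,x,y,w,h,W:cv2.resize(I[y:y+h,x:x+w],(W,300),interpolation=cv2.INTER_CUBIC)
cv2.imwrite('pics/m2.png',np.hstack([c(t['frame'],155,158,120,92,390),c(s['frame'],260,130,100,80,375)]))
E
```

```text
time: 3.48
tool_pos: [0.5739, 0.2253, 0.1522]
tool_rot: [0.0, 0.947, 0.322, 0.001]
contact_force: [0.5, -0.1, 0.3]
gripper_width: 1.002
```

View pics/m2.png

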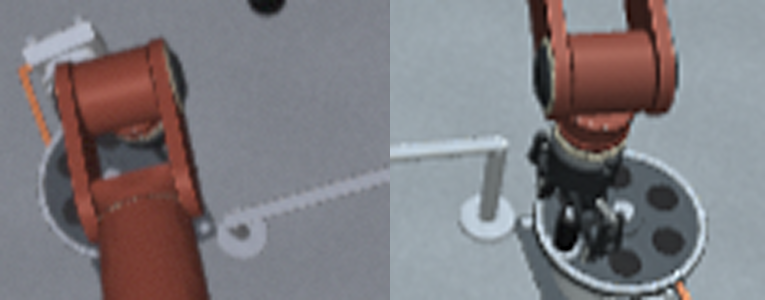

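The scene view shows the fingers astride the handle, at about (585,225) in the crop. I close the gripper.

```bash
python3 -m pendant '[[[0,0,0,0,0,0,0],[0,0,0,0,0,0,0],[0,0,0,0,0,0,0],[0,0,0,0,0,0,0],[0,0,0,0,0,0,0],[0,0,0,0,0,0,0]]]'; python3 - <<'E'
from h import *
p=manip.state()['tool_pos'];c=np.array([.524,.289]);r=p[:2]-c;print(p,np.hypot(*r),np.arctan2(r[1],r[0]))
a0=np.arctan2(r[1],r[0]);q=p[:2]
for i in range(1,17):
    a=a0+i*.09;n=c+.08*np.array([np.cos(a),np.sin(a)]);print(i,round(a-.41,3),((n-q)/.25).round(3));q=n
print(.09/np.pi)
E
```

```text
time: 4.32
tool_pos: [0.5737, 0.2255, 0.1515]
tool_rot: [-0.0, 0.947, 0.322, 0.001]
contact_force: [1.0, 1.0, 3.5]
gripper_width: 0.309
[0.57373374 0.2254535  0.1515002 ] 0.08069449940868217 -0.9067335735612954
1 -1.227 [0.02  0.021]
2 -1.137 [0.02  0.021]
3 -1.047 [0.018 0.022]
4 -0.957 [0.016 0.024]
5 -0.867 [0.014 0.025]
6 -0.777 [0.012 0.026]
7 -0.687 [0.009 0.027]
8 -0.597 [0.007 0.028]
9 -0.507 [0.004 0.029]
10 -0.417 [0.001 0.029]
11 -0.327 [-0.001  0.029]
12 -0.237 [-0.004  0.029]
13 -0.147 [-0.006  0.028]
14 -0.057 [-0.009  0.027]
15 0.033 [-0.011  0.027]
16 0.123 [-0.014  0.025]
0.02864788975654116
```

```bash
python3 -m pendant '[[[0,0,0.029,0.020,0.021,0,0],[0,0,0.029,0.020,0.021,0,0],[0,0,0.029,0.018,0.022,0,0],[0,0,0.029,0.016,0.024,0,0],[0,0,0.029,0.014,0.025,0,0],[0,0,0.029,0.012,0.026,0,0]]]'; python3 -c "
from h import *
p=manip.state()['tool_pos'];r=p[:2]-[.524,.289];print(p,np.hypot(*r),np.arctan2(r[1],r[0])-.41)"
```

```text
time: 5.08
tool_pos: [0.5979, 0.2573, 0.1515]
tool_rot: [0.002, 0.824, 0.567, -0.003]
contact_force: [-4.2, -9.7, 8.1]
gripper_width: 0.315
[0.59791097 0.25725007 0.15146645] 0.08044183468243356 -0.8157350288853944
```

```bash
python3 -m pendant '[[[0,0,0.029,0.009,0.027,0,0],[0,0,0.029,0.007,0.028,0,0],[0,0,0.029,0.004,0.029,0,0],[0,0,0.029,0.001,0.029,0,0],[0,0,0.029,-0.001,0.029,0,0],[0,0,0.029,-0.004,0.029,0,0]]]'; python3 -c "
from h import *
p=manip.state()['tool_pos'];r=p[:2]-[.524,.289];print(p,np.hypot(*r),np.arctan2(r[1],r[0])-.41)"; python3 -m pendant '[[[0,0,0.029,-0.006,0.028,0,0],[0,0,0.029,-0.009,0.027,0,0]]]';  python3 -c "
from h import *
p=manip.state()['tool_pos'];r=p[:2]-[.524,.289];print(p,np.hypot(*r),np.arctan2(r[1],r[0])-.41)"
```

```text
time: 5.82
tool_pos: [0.6038, 0.299, 0.1515]
tool_rot: [0.003, 0.641, 0.768, -0.002]
contact_force: [2.6, -10.3, 4.6]
gripper_width: 0.313
[0.60380544 0.29903922 0.15149355] 0.08043441219781061 -0.2848611332120051
time: 6.08
tool_pos: [0.6006, 0.3137, 0.1515]
tool_rot: [0.003, 0.568, 0.823, -0.001]
contact_force: [4.9, -7.6, 2.5]
gripper_width: 0.314
[0.60064313 0.31370242 0.15153309] 0.0805256429532096 -0.09820804639704223
```

```bash
python3 -m pendant '[[[0,0,0.029,-0.011,0.027,0,0],[0,0,0.029,-0.014,0.025,0,0],[0,0,0,0,0,0,0],[0,0,0,0,0,0,0]]]';  python3 -c "
from h import *
p=manip.state()['tool_pos'];r=p[:2]-[.524,.289];print(p,np.hypot(*r),np.arctan2(r[1],r[0])-.41)"
```

```text
time: 6.58
tool_pos: [0.5937, 0.3295, 0.1515]
tool_rot: [0.001, 0.492, 0.871, 0.001]
contact_force: [4.9, 1.2, 1.5]
gripper_width: 0.316
[0.5937087  0.32949472 0.15151448] 0.08061715411192426 0.11626706977572504
```

```bash
python3 -m pendant '[[[0,0,0,0,0,0,0.5],[0,0,0,0,0,0,0.8],[0,0,0,0,0,0,1],[0,0,0,0,0,0,1],[0,0,0,0,0,0,1],[0,0,0,0,0,0.1,1],[0,0,0,0,0,0.15,1],[0,0,0,0,0,0.15,1],[0,0,0,0,0,0.1,1],[0,0,0,0,0,0.1,1],[0,0,0,0,-0.2,0,1],[0,0,0,0,-0.2,0,1],[0,0,0,0,-0.2,0,1],[0,0,0,0,-0.2,0,1],[0,0,0,0,-0.2,0,1],[0,0,0,0,0,0,1]]]';  python3 - <<'E'
from h import *
from scipy.spatial.transform import Rotation as R
t=grab('top');s=grab('scene')
c=lambda I,x,y,w,h,W:cv2.resize(I[y:y+h,x:x+w],(W,300),interpolation=cv2.INTER_CUBIC)
cv2.imwrite('pics/m3.png',np.hstack([c(t['frame'],155,158,120,92,390),c(s['frame'],290,160,80,80,300)]))
st=manip.state();w=st['tool_rot'];x=R.from_quat(w[[1,2,3,0]]).as_matrix();print('jaw',np.arctan2(x[1,0],x[0,0]),x[:,2],st['joint_pos'])
E
```

```text
time: 8.57
tool_pos: [0.5923, 0.0766, 0.301]
tool_rot: [0.0, 0.494, 0.87, -0.0]
contact_force: [0.4, -0.2, 1.0]
gripper_width: 1.007
jaw 2.1126998235112353 [ 1.60566708e-04  5.79559710e-04 -9.99999819e-01] [ 8.39422925e-03 -4.42321146e-02  1.59514736e+00  5.78303897e-04
  1.59051198e+00 -2.10429406e+00]
```

View pics/m3.png

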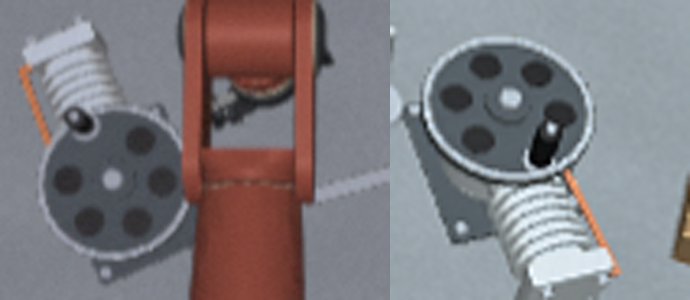

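```bash
python3 -m pendant '[[[0,0,-0.0477,-0.0243,-0.1225,0,1],[0,0,-0.0477,-0.0243,-0.1225,0,1],[0,0,-0.0477,-0.0243,-0.1225,0,1],[0,0,-0.0477,-0.0243,-0.1225,0,1],[0,0,-0.0477,-0.0243,-0.1225,0,1],[0,0,-0.0477,-0.0243,-0.1225,0,1],[0,0,-0.0477,-0.0243,-0.1225,0,1],[0,0,-0.0477,-0.0243,-0.1225,0,1],[0,0,-0.0477,-0.0243,-0.1225,0,1],[0,0,-0.0477,-0.0243,-0.1225,0,1],[0,0,-0.0477,-0.0243,-0.1225,0,1],[0,0,-0.0477,-0.0243,-0.1225,0,1],[0,0,0,0,0,0,1],[0,0,0,0,0,0,1]]]';  python3 - <<'E'
from h import *
from scipy.spatial.transform import Rotation as R
st=manip.state();w=st['tool_rot'];x=R.from_quat(w[[1,2,3,0]]).as_matrix();print('jaw',np.arctan2(x[1,0],x[0,0]),x[:,2])
t=load('top');s=load('scene')
p=tri(t,((74.5)/3.25-.5+155,119.5/3.26-.5+158),s,((549-390+.5)/3.75-.5+290,(129.5)/3.75-.5+160));print(p)
r=p[0][:2]-[.524,.289];print(np.hypot(*r),np.arctan2(r[1],r[0])-.41)
E
```

```text
time: 10.42
tool_pos: [0.52, -0.2868, 0.3007]
tool_rot: [-0.0, 0.987, 0.158, 0.0]
contact_force: [-0.5, -0.0, -0.1]
gripper_width: 0.999
jaw 0.31807957248707136 [ 3.18617117e-05  6.69968982e-04 -9.99999775e-01]
(array([0.59081793, 0.32778852, 0.19391615]), np.float64(0.003924349205031431))
0.07726050324953625 0.11596575538292658
```

```bash
python3 -m pendant '[[[0,0,0,0,-0.017,-0.1,1],[0,0,0,0,0,-0.2,1],[0,0,0,0,0,-0.2,1],[0,0,0,0,0,-0.15,1],[0,0,0,0,0,-0.1,1],[0,0,0,0,0,-0.1,1],[0,0,0,0,0,-0.1,1],[0,0,0,0,0,-0.08,1],[0,0,0,0,0,-0.06,1],[0,0,0,0,0,0,1],[0,0,0,0,0,0,0],[0,0,0,0,0,0,0],[0,0,0,0,0,0,0],[0,0,0,0,0,0,0],[0,0,0,0,0,0,0]]]'
```

```text
time: 12.3
tool_pos: [0.5202, -0.2931, 0.0297]
tool_rot: [0.001, 0.988, 0.157, 0.001]
contact_force: [0.6, 0.2, 6.0]
gripper_width: 0.576
```

```bash
python3 -m pendant '[[[0,0,0,0,0,0.04,0],[0,0,0,0,0,0.1,0],[0,0,0,0,0,0.15,0],[0,0,0,0,0,0.15,0],[0,0,0,0,0,0.15,0],[0,0,0,0,0,0.15,0],[0,0,0,0,0,0.15,0],[0,0,0,0,0,0.08,0],[0,0,0,0,0,0,0],[0,0,0,0,0,0,0]]]'; python3 - <<'E'
from h import *
from scipy.spatial.transform import Rotation as R
st=manip.state();w=st['tool_rot'];x=R.from_quat(w[[1,2,3,0]]).as_matrix();print('jaw',np.arctan2(x[1,0],x[0,0]),x[:,2],st['contact_force'])
t=grab('top');s=grab('scene')
cv2.imwrite('pics/m4.png',cv2.resize(s['frame'][120:220,120:250],(780,600),interpolation=cv2.INTER_CUBIC))
# bar line in top image, unobstructed part
g=cv2.cvtColor(t['frame'],cv2.COLOR_BGR2GRAY)
b=[]
for y in np.linspace(.10,-.08,19):
    p0=np.array([.505-(y-.0145)*np.tan(1.858-np.pi/2),y,.16])
    xs=np.linspace(-.03,.03,61);uv=np.array([proj(t,p0+[k,0,0]) for k in xs]).astype(np.float32)
    v=cv2.remap(g,uv[:,0].reshape(1,-1),uv[:,1].reshape(1,-1),cv2.INTER_LINEAR)[0].astype(float)
    k=np.clip(v-np.median(v)-8,0,None);b.append((y,p0[0]+(k*xs).sum()/k.sum(),k.sum()))
b=np.array(b);f=np.polyfit(b[:,0],b[:,1],1);print(f,np.polyval(f,.0145),'yaw',np.pi/2-np.arctan(f[0]),(b[:,1]-np.polyval(f,b[:,0])).round(4))
E
```

```text
time: 13.55
tool_pos: [0.5185, -0.2917, 0.2683]
tool_rot: [-0.001, 0.988, 0.157, -0.001]
contact_force: [-1.0, 0.5, -3.9]
gripper_width: 0.576
jaw 0.3153209018179048 [-0.00307918  0.0023056  -0.9999926 ] [-1.02968074  0.51466908 -3.87304594]
[nan nan] nan yaw nan [nan nan nan nan nan nan nan nan nan nan nan nan nan nan nan nan nan nan
 nan]<stdin>:13: RuntimeWarning: invalid value encountered in scalar divide
```

View pics/m4.png

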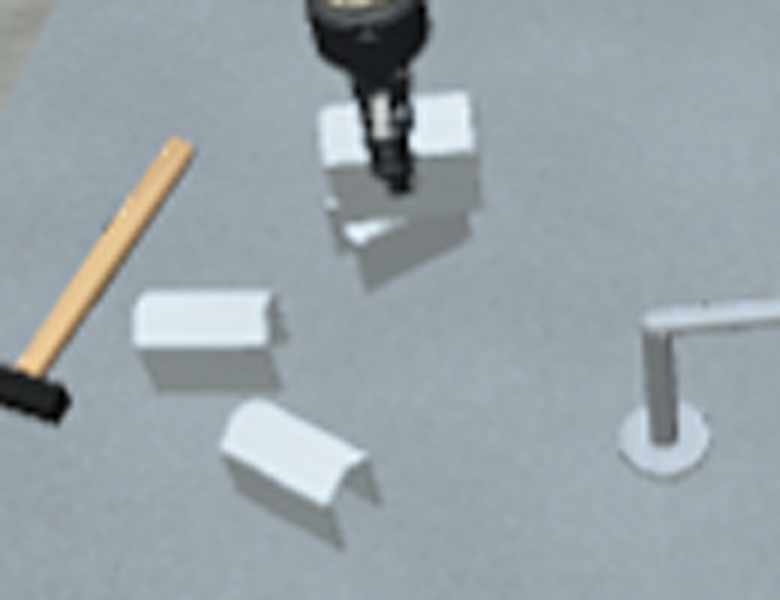

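The held guard is centred and level in the fingers, at about (398,140) in the crop. I refine the bar line from the first pictures.

```bash
python3 - <<'E'
from h import *
for n in('top','scene'):
  t=load(n);g=cv2.imread(f'pics/{n}0.png',0);b=[]
  for y in np.linspace(.11,-.08,20):
    p0=np.array([.505-(y-.0145)*np.tan(1.858-np.pi/2),y,.16])
    xs=np.linspace(-.025,.025,51);uv=np.array([proj(t,p0+[k,0,0]) for k in xs]).astype(np.float32)
    v=cv2.remap(g,uv[:,0].reshape(1,-1),uv[:,1].reshape(1,-1),cv2.INTER_LINEAR)[0].astype(float)
    k=np.clip(np.abs(v-np.median(v[[*range(12),*range(-12,0)]]))-10,0,None);b.append((y,p0[0]+(k*xs).sum()/k.sum()))
  b=np.array(b);f=np.polyfit(b[:,0],b[:,1],1);print(n,'x at mid',np.polyval(f,.0145),'yaw',np.pi/2-np.arctan(f[0])+0,(b[:,1]-np.polyval(f,b[:,0])).round(4))
E
```

```text
top x at mid 0.5092353482726464 yaw 1.8522976993906772 [ 0.0003  0.0033 -0.0002 -0.0013 -0.0009 -0.     -0.0014 -0.0014 -0.0002
  0.0005  0.0004 -0.0008  0.0003  0.0003 -0.0002  0.0001  0.0008  0.0018
 -0.0009 -0.0005]
scene x at mid 0.5022018313031043 yaw 1.866879260081789 [ 0.0001 -0.0003  0.0003  0.0013 -0.     -0.0008  0.0005 -0.0002 -0.0006
 -0.0001 -0.0007  0.0012 -0.0008 -0.     -0.0001 -0.0011 -0.0002  0.0005
  0.0005  0.0006]
```

```bash
python3 -m pendant '[[[0,0,-0.008,-0.05,0.05,0,0],[0,0,0,0,0.1,0,0],[0,0,0,0,0.12,0,0],[0,0,0,0,0.12,0,0],[0,0,0,0,0.12,0,0],[0,0,0,0,0.12,0,0],[0,0,0,0,0.12,0,0],[0,0,0,0,0.12,0,0],[0,0,0,0,0.12,0,0],[0,0,0,0,0.12,0,0],[0,0,0,0,0.07,0,0],[0,0,0,0,0.034,0,0],[0,0,0,0,0,0,0],[0,0,0,0,0,0,0],[0,0,0,0,0,0,0]]]'; python3 - <<'E'
from h import *
from scipy.spatial.transform import Rotation as R
st=manip.state();w=st['tool_rot'];x=R.from_quat(w[[1,2,3,0]]).as_matrix();print('jaw',np.arctan2(x[1,0],x[0,0]),x[:,2],st['contact_force'])
s=grab('scene')
cv2.imwrite('pics/m5.png',cv2.resize(s['frame'][110:210,210:340],(780,600),interpolation=cv2.INTER_CUBIC))
E
```

```text
time: 15.52
tool_pos: [0.5069, 0.0105, 0.2708]
tool_rot: [0.0, 0.99, 0.144, -0.0]
contact_force: [-0.4, -0.0, -3.0]
gripper_width: 0.577
jaw 0.2891334247081281 [-6.35970372e-05 -1.89247649e-04 -9.99999980e-01] [-0.36714022 -0.0192737  -3.01912843]
```

View pics/m5.png

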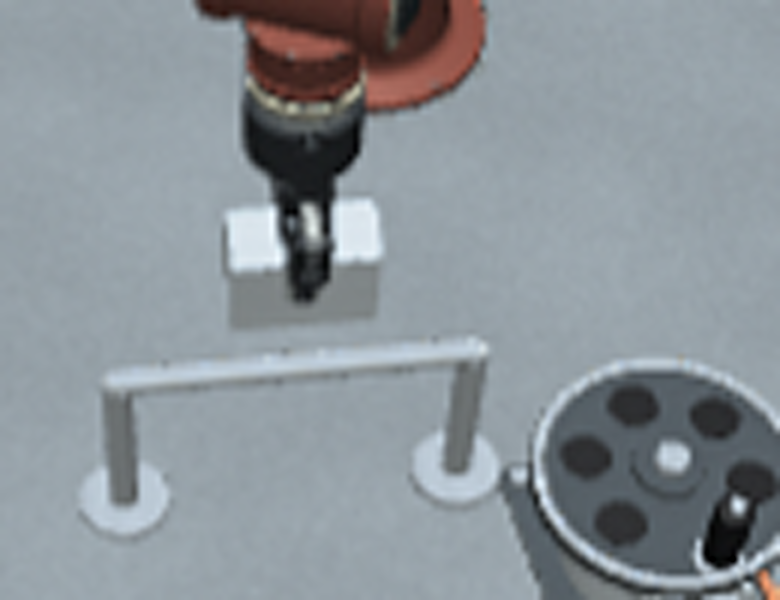

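```bash
python3 -m pendant '[[[0,0,0,-0.003,0.01,-0.05,0],[0,0,0,0,0,-0.08,0],[0,0,0,0,0,-0.08,0],[0,0,0,0,0,-0.08,0],[0,0,0,0,0,-0.08,0],[0,0,0,0,0,-0.08,0],[0,0,0,0,0,-0.06,0],[0,0,0,0,0,-0.03,0],[0,0,0,0,0,0,0],[0,0,0,0,0,0,0]]]';python3 -m pendant '[[[0,0,0,0,0,-0.015,0],[0,0,0,0,0,-0.01,0],[0,0,0,0,0,0,0]]]'; python3 - <<'E'
from h import *
s=grab('scene')
cv2.imwrite('pics/m6.png',cv2.resize(s['frame'][110:210,210:340],(780,600),interpolation=cv2.INTER_CUBIC))
E
```

```text
time: 16.82
tool_pos: [0.5068, 0.0136, 0.1367]
tool_rot: [0.0, 0.989, 0.145, 0.001]
contact_force: [0.1, 0.6, -2.0]
gripper_width: 0.578
time: 17.2
tool_pos: [0.5059, 0.0137, 0.1293]
tool_rot: [-0.0, 0.989, 0.145, -0.0]
contact_force: [0.6, 0.4, -2.5]
gripper_width: 0.581
```

View pics/m6.png

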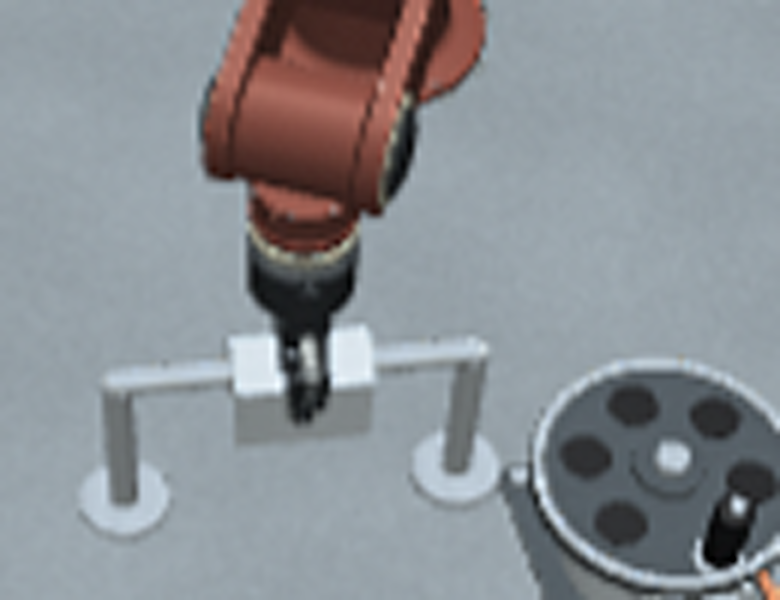

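The guard is astride the bar at about (302,385) with no contact force yet. I lower it gently to contact.

```bash
for i in 1 2; do python3 -m pendant '[[[0,0,0,0,0,-0.01,0],[0,0,0,0,0,0,0]]]'; done; python3 -m pendant '[[[0,0,0,0,0,-0.006,0],[0,0,0,0,0,0,0]]]'
```

```text
time: 17.5
tool_pos: [0.5059, 0.0137, 0.1268]
tool_rot: [-0.0, 0.989, 0.145, -0.0]
contact_force: [-0.4, 1.1, -2.9]
gripper_width: 0.575
time: 17.75
tool_pos: [0.5059, 0.0137, 0.1242]
tool_rot: [-0.0, 0.989, 0.145, -0.0]
contact_force: [0.3, -0.5, -1.8]
gripper_width: 0.577
time: 18.0
tool_pos: [0.506, 0.0137, 0.1229]
tool_rot: [-0.0, 0.989, 0.145, -0.0]
contact_force: [0.8, 0.5, -3.0]
gripper_width: 0.58
```

```bash
for i in 1 2 3; do python3 -m pendant '[[[0,0,0,0,0,-0.004,0],[0,0,0,0,0,0,0]]]'|grep -E 'pos|force'; done
```

```text
tool_pos: [0.506, 0.0137, 0.122]
contact_force: [-0.9, 0.7, -3.2]
tool_pos: [0.5066, 0.0137, 0.1215]
contact_force: [0.8, 0.8, -1.6]
tool_pos: [0.5068, 0.0137, 0.1213]
contact_force: [-0.5, -0.5, 4.4]
```

```bash
python3 -m pendant '[[[0,0,0,0,0,0,0.65],[0,0,0,0,0,0,0.75],[0,0,0,0,0,0,0.9],[0,0,0,0,0,0,1],[0,0,0,0,0,0,1],[0,0,0,0,0,0,1],[0,0,0,0,0,0.04,1],[0,0,0,0,0,0.08,1],[0,0,0,0,0,0.12,1],[0,0,0,0,0,0.15,1],[0,0,0,0,0,0.15,1],[0,0,0,0,0,0.15,1],[0,0,0,-0.1,-0.15,0.1,1],[0,0,0,-0.1,-0.18,0,1],[0,0,0,-0.1,-0.18,0,1],[0,0,0,-0.1,-0.18,0,1],[0,0,0,-0.1,-0.18,0,1],[0,0,0,0,-0.2,0,1],[0,0,0,0,-0.2,0,1],[0,0,0,0,0,0,1]]]'; python3 - <<'E'
from h import *
s=grab('scene');t=grab('top')
c=lambda I,x,y,w,h,W,H:cv2.resize(I[y:y+h,x:x+w],(W,H),interpolation=cv2.INTER_CUBIC)
cv2.imwrite('pics/m7.png',np.vstack([c(s['frame'],130,120,240,115,790,330),c(t['frame'],150,150,250,85,790,269)]))
E
```

```text
time: 21.25
tool_pos: [0.3804, -0.3062, 0.3177]
tool_rot: [-0.0, 0.99, 0.143, -0.0]
contact_force: [0.6, 1.1, 0.5]
gripper_width: 1.002
```

View pics/m7.png

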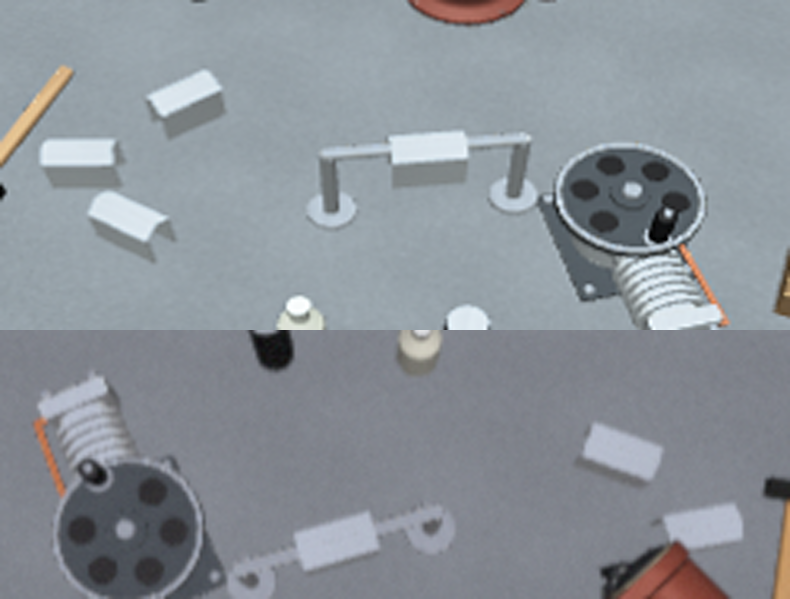

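The guard hangs centred along the bar, at (428,155) in the scene crop, and the handle has stayed where I parked it. I wait a second, check that nothing moves, and hand in.

```bash
python3 -m pendant '[[[0,0,0,0,0,0,1],[0,0,0,0,0,0,1],[0,0,0,0,0,0,1],[0,0,0,0,0,0,1],[0,0,0,0,0,0,1],[0,0,0,0,0,0,1],[0,0,0,0,0,0,1],[0,0,0,0,0,0,1]]]' | head -1; python3 - <<'E'
from h import *
a=load('scene')['frame'].astype(int);s=grab('scene')
d=cv2.GaussianBlur(np.abs(a-s['frame']).max(2).astype(np.float32),(3,3),0)[120:240,130:370];print('diff',d.max(),(d>15).sum())
g=cv2.cvtColor(s['frame'],cv2.COLOR_BGR2GRAY)
x0,y0=238,150;m=(cv2.resize(g[y0:y0+40,x0:x0+45],None,fx=4,fy=4,interpolation=cv2.INTER_CUBIC)>205).astype(np.uint8)
c=max(cv2.findContours(m,0,1)[0],key=cv2.contourArea);bx=(cv2.boxPoints(cv2.minAreaRect(c))+.5)/4-.5+[x0,y0]
print('guard centre @z.163',onz(s,*bx.mean(0),.163).round(3),cv2.contourArea(c)/16)
print(manip.job_done())
E
```

```text
time: 22.35
diff 23.1875 6
guard centre @z.163 [0.507 0.016 0.163] 201.78125
the job is handed in; nothing more can be done
None
```

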